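Find the unbolted socket flap and push it open

ROBOT

A 6-joint arm with a two-finger parallel gripper is mounted at the origin on the work surface. World frame = base frame: x ahead of the robot, y to its left, z up, the work surface at z = 0. Lengths are in mm, angles in rad, forces in N, time in s.
With the tool pointing down it reaches from about 350 to 775 mm from the base axis. Payload 7.3 kg.
Tool frame: the origin (TCP) lies between the finger pads; the fingertips stand 8 mm ahead of it and the grasp point (between the pads) lies 11 mm behind it; y points along the fingers, z is the direction in which the jaws open and shut, and the axes are right-handed (so a half turn about y gives the same grasp; the last joint's range is limited). The gripper opens to 92 mm and grips with 3 to 60 N. Pads are 19 mm wide; open, the fingers measure 130 mm over their backs; the gripper's body (75 mm by 190 mm) begins 47 mm behind the grasp point.
Start: joints at [-1.394, 0.342, 1.524, -0, 1.275, -0.146], TCP at [166.565, -497.898, 209.841] pointing down, gripper open.
Joint ranges: [-2.53, 2.53], [-0.77, 2.02], [0.04, 2.7], [-1, 4.14], [0.28, 2.66], [-3.11, 3.11]. Speed limits (rad/s): [2.57, 2.57, 3.14, 3.14, 3.14, 3.14].

INTERFACE

Orientations are given as [roll, pitch, yaw] about the fixed x, y, z axes, in that order (R = Rz(yaw) Ry(pitch) Rx(roll)).
In Python, from plant import bot, vision, job gives the robot as it stands. The module is installed in compiled form; this text tells all that it offers.
- The arm moves only by the tool arm_command, never from a script. Its argument "deltas" is a list of rows, each a list of 4 numbers: the shift along the tool's x, y, z in m, then the turn about the tool's y in degrees. In form: [[x, y, z, twist], ...]. A call has 1 to 5 rows; each row shifts and turns the commanded pose from where the row before left it, along the tool's axes as they then stand; what a row does not reach is not made up. A row lasts 1/10 s, in which the tool goes at most 50 mm and 8.59 degrees, less where a joint would pass 70% of its speed; a pose out of reach is approached as far as the arm can. A call is refused whole if a number of a shift passes 0.05 or a number of a turn 8.59, either way. A call with a gripper value outside its range is refused whole. "claw" is the closure in counts, from 0 (fully open) to 255 (shut), set as the call begins (left out, the last holds). The fingers move at their own pace and stop on an object; the grip force is fixed at half the most. Time passes only in rows, so rows that do not move let the fingers close. It gives the time, the measured TCP pose, the force and the opening at its end, in the units of the state.
- bot.get_obs(): the state, without advancing time (a new reading comes with each control period).
- vision.capture(name): name is "side" or "top"; returns a dict with "img" (480x640x3 uint8, red, green, blue), "camera_matrix" (3x3 intrinsics, pixels), "world_to_cam" (4x4, takes a point from world to camera coordinates). Camera axes: x right, y down, z forward; pixel columns grow to the right and rows downward; lengths in mm; the calibration is good to about 2 mm. A picture is of the moment at which its call begins. There is no depth.
- job.close_job(): hands the job in, once; it reports no verdict.
Trained networks look in a picture, given as the dict that the camera call returned (one of the last four; its "shot" number tells which), for a name from the list of things; names that differ only in an ending like _2 or _b are one class to them, and where a whole thing is asked for, a point or a joint stands for the part that bears it (a point fixed in the world has none). Each returns a list of dicts, best first, with "confidence" (0 to 1); they miss things now and then, are a little off and sometimes report something else, mostly with a low value. They report only what shows in the picture. A call takes as long as a camera call.
- vision.find_in(picture, name): "xyz" ([x, y, z] in mm, in the coordinates of the camera as it stood for that picture, good to about 4 mm: the middle of the surface that is visible of it).
- vision.regions_of(picture, name): "mask" (480x640 bool, what is visible of it).
The state is a dict: "time": time; "joint_positions": joint angles; "dq": joint speeds; "tau": joint torques, N m; "tool_pos": TCP position; "tcp_rot": TCP orientation; "contact_force": force on the tool from outside, world axes, zero at the start; "moment": the same for the moment, N m; "grip_width": finger opening in mm.
Only numpy, scipy, OpenCV 4.12 (cv2) and the standard library are available. Lean on these libraries where they do the work, as an engineer would, in place of code of your own. Each camera call takes 0.05 s, during which the arm holds its last target. There are 200 camera calls.

TASK

Only one of the four identical flaps in the top of the bench's socket trunking has been left unbolted, and we need its socket. Press gently on the ribbed black pads, one flap after another, until you find the flap that rocks, then push that flap right over until it stands upright, fully open, and leave it so with the hand clear. Nothing is to be picked up, and the bottle, beaker, paint tube and dish around it stay where they are.

Things in the scene. Friction and masses are not known exactly. Their poses are not given: they have to be found in the camera images.
- trunking: Grey steel socket trunking fixed on the table: 160 mm deep (its x), 440 mm long (its y), 75 mm high, black end caps. Origin: centre of its underside; own +x points away from the robot, +y to its left. Four identical aluminium flaps (120 mm in x, 88 mm in y, 6 mm thick) lie flush in its top, each over its own open compartment 124 x 92 mm, clear down to 22 mm above the table.
- flap_1 (a joint): Angle of flap 1 (leftmost seen from the robot, centred on trunking y = +150 mm), rad: 0 shut and flush, grows as the near edge rises and the padded far end sinks, 1.57 fully open, upright. All flaps: level axle along y at trunking x = +15, z = 72 mm, so 45 mm of plate lie beyond it and 75 mm on the near side.
- flap_2 (a joint): Angle of flap 2 (second from the left seen from the robot, centred on trunking y = +50 mm), rad: 0 shut and flush, grows as the near edge rises and the padded far end sinks, 1.57 fully open, upright. All flaps: three are held by hidden bolts under the far rim and give 3 mm at most, springily, when pressed; one, any of the four, is unbolted and its pad goes down under 2 to 6 N.
- flap_3 (a joint): Angle of flap 3 (third from the left seen from the robot, centred on trunking y = -50 mm), rad: 0 shut and flush, grows as the near edge rises and the padded far end sinks, 1.57 fully open, upright. All flaps: the hinge is stiff (about 0.05 N m), so the flap stays at any angle; a pad pressed 22 mm down by a tip 20 mm wide leaves the flap at about 1 rad.
- flap_4 (a joint): Angle of flap 4 (rightmost seen from the robot, centred on trunking y = -150 mm), rad: 0 shut and flush, grows as the near edge rises and the padded far end sinks, 1.57 fully open, upright. All flaps: the stop at 1.57 has the plate upright at trunking x = 12 to 18 mm, its top edge 147 mm above the table.
- flap_1_pad (a point): Centre of the black ribbed pad (26 mm in x, 66 mm in y) on top of flap 1, 29 mm beyond its axle, the place to press; it moves with the flap. Own z is the upper face's normal.
- flap_1_edge (a point): Middle of flap 1's near edge (robot side), on its upper face, 75 mm from the axle; it moves with the flap. Shut, this end rests on a strip and cannot go down; once raised it can be pushed on over, away from the robot.
- flap_2_pad (a point): Centre of the black ribbed pad (26 mm in x, 66 mm in y) on top of flap 2, 29 mm beyond its axle, the place to press; it moves with the flap. Own z is the upper face's normal.
- flap_2_edge (a point): Middle of flap 2's near edge (robot side), on its upper face, 75 mm from the axle; it moves with the flap. Shut, this end rests on a strip and cannot go down; once raised it can be pushed on over, away from the robot.
- flap_3_pad (a point): Centre of the black ribbed pad (26 mm in x, 66 mm in y) on top of flap 3, 29 mm beyond its axle, the place to press; it moves with the flap. Own z is the upper face's normal.
- flap_3_edge (a point): Middle of flap 3's near edge (robot side), on its upper face, 75 mm from the axle; it moves with the flap. Shut, this end rests on a strip and cannot go down; once raised it can be pushed on over, away from the robot.
- flap_4_pad (a point): Centre of the black ribbed pad (26 mm in x, 66 mm in y) on top of flap 4, 29 mm beyond its axle, the place to press; it moves with the flap. Own z is the upper face's normal.
- flap_4_edge (a point): Middle of flap 4's near edge (robot side), on its upper face, 75 mm from the axle; it moves with the flap. Shut, this end rests on a strip and cannot go down; once raised it can be pushed on over, away from the robot.
- amber_bottle: loose amber glass bottle, black cap, 58 mm across, 125 mm tall, beside the trunking's left end; origin centre of its underside; to be left alone
- white_beaker: loose white plastic beaker, 76 mm across, 95 mm tall, behind the trunking; origin centre of its underside; to be left alone
- paint_tube: loose metal paint tube, 82 mm long (its x), 30 mm wide, 17 mm high, lying in front of the trunking; origin on the table under its middle; to be left alone
- glass_dish: loose glass dish, 100 mm across, 42 mm tall, beside the trunking's right end; origin centre of its underside; to be left alone

How it is judged:
By the outcome, as a careful person would: the job done as asked, in the order asked, and still so for the second after the job is handed in, with the robot touching nothing.
It also fails if it takes over 48 s, if anything falls off the work surface, if the arm or the gripper's body presses on something with over 40 N, if the wrist force passes 120 N, or if a joint passes its speed limit or range.

## Working session

There is one attempt and no reset: what is moved stays moved. The work goes in short steps, Python scripts to look and compute and a tool call to move; the robot and the scene stay as the last step left them, time stands still between calls to the robot, and variables do not carry over. Pictures are saved under pics/ and viewed, about 8 in all and at most 12, crops included, and the job is handed in when it is done.

Besides the shell and the picture viewer there is one more tool, called after "Call:" as name([rows], argument=value, ...), one row to a line, values as JSON. arm_command: Moves the arm, as the interface text tells. Its arguments: {"type":"object","properties":{"deltas":{"type":"array","items":{"type":"array","items":{"type":"number"}}},"claw":{"type":"number"}},"required":["deltas"]}

```bash
mkdir -p pics
cat > h.py <<'E'
import numpy as np, cv2
from plant import bot, vision, job
def w2p(c,P):
    q=c["world_to_cam"]@np.append(P,1); u=c["camera_matrix"]@q[:3]; return u[:2]/u[2]
def c2w(c,x): return (np.linalg.inv(c["world_to_cam"])@np.append(x,1))[:3]
def save(c,n): cv2.imwrite("pics/"+n,c["img"][:,:,::-1])
E
python3 - <<'E'
from h import *
np.set_printoptions(precision=1,suppress=True)
o=bot.get_obs();print(o["tool_pos"],o["tcp_rot"],o["contact_force"],o["time"])
for n in("side","top"):
    c=vision.capture(n);save(c,n+"1.png")
    print(n,np.linalg.inv(c["world_to_cam"])[:3,3])
    for k in("trunking","flap_1_pad","flap_1_edge","flap_1","amber_bottle","white_beaker","paint_tube","glass_dish"):
        for d in vision.find_in(c,k)[:5]:
            p=c2w(c,d["xyz"]);print(k,p,w2p(c,p),round(d["confidence"],2))
E
```

```text
[ 166.5 -497.4  209.2] [-1.6  0.  -2.8] [ 0.2 -0.  -0.2] 0.0
side [205.5 469.7 703.3]
trunking [522.9  62.   77.1] [335.  264.7] 0.74
flap_1_edge [513.1 142.4  76.4] [309.4 295.5] 0.6
flap_1 [517.2 141.5  76.1] [308. 294.] 0.81
flap_1 [535.3  41.2  73.8] [336.9 255.8] 0.74
flap_1 [551.9 -54.2  79.9] [361.4 221.5] 0.67
flap_1 [ 570.4 -148.8   77.5] [381.7 193.9] 0.6
amber_bottle [465.9 305.   84.3] [259.4 378.6] 0.93
amber_bottle [ 567.2 -150.5   79.8] [383.5 193.4] 0.38
amber_bottle [533.5  40.1  76.9] [338.1 254.9] 0.29
white_beaker [690.  150.2  69.5] [236.5 250. ] 0.71
paint_tube [381.5 -21.6  18.2] [421.9 297. ] 0.76
glass_dish [ 576.2 -343.6   24.7] [425.  168.4] 0.91
top [ 506.    17.  1085.4]
trunking [546.2  -8.4  73.6] [326.6 253.1] 0.91
flap_1_pad [520.7 136.5  73.9] [262.3 263.7] 0.76
flap_1_edge [538.5  37.8  72.1] [306.2 256.3] 0.63
flap_1 [552.6 -61.2  77. ] [350.  250.5] 0.92
flap_1 [537.6  40.3  72.3] [305.1 256.7] 0.74
flap_1 [ 568.6 -158.8   74.5] [392.8 243.9] 0.74
flap_1 [515.  132.7  72.4] [264.1 266.3] 0.6
amber_bottle [472.1 284.6  81.8] [195.  284.8] 0.71
amber_bottle [539.2  38.1  72.2] [306. 256.] 0.59
white_beaker [383.1 -20.9  13.2] [330.6 322.7] 0.68
white_beaker [707.3 149.3  46.5] [259.7 184.3] 0.58
paint_tube [381.5 -21.7  13.6] [330.9 323.4] 0.61
paint_tube [539.7  40.1  72.8] [305.1 255.8] 0.53
glass_dish [ 564.7 -332.8   18.7] [460.9 247.7] 0.61
```

Run:
```python
from h import *
np.set_printoptions(precision=1,suppress=True)
c=vision.capture("top")
m=max(vision.regions_of(c,"trunking"),key=lambda d:d["confidence"])["mask"].astype(np.uint8)
# back-project mask contour to z=75 plane
K=c["camera_matrix"];T=c["world_to_cam"];R=T[:3,:3];C=np.linalg.inv(T)[:3,3]
cn=max(cv2.findContours(m,0,2)[0],key=len)[:,0].astype(float)
d=(R.T@np.linalg.inv(K)@np.c_[cn,np.ones(len(cn))].T).T
w=(C+d*((75-C[2])/d[:,2])[:,None])[:,:2].astype(np.float32)
print(cv2.minAreaRect(w),m.sum())
img=cv2.resize(c["img"][130:400,150:510],None,fx=2.2,fy=2.2,interpolation=2)
cv2.imwrite("pics/a.png",img[:,:,::-1])
```

```text
((546.1115112304688, -10.267913818359375), (161.3956298828125, 448.19622802734375), 9.92260456085205) 13571
```

View pics/a.png

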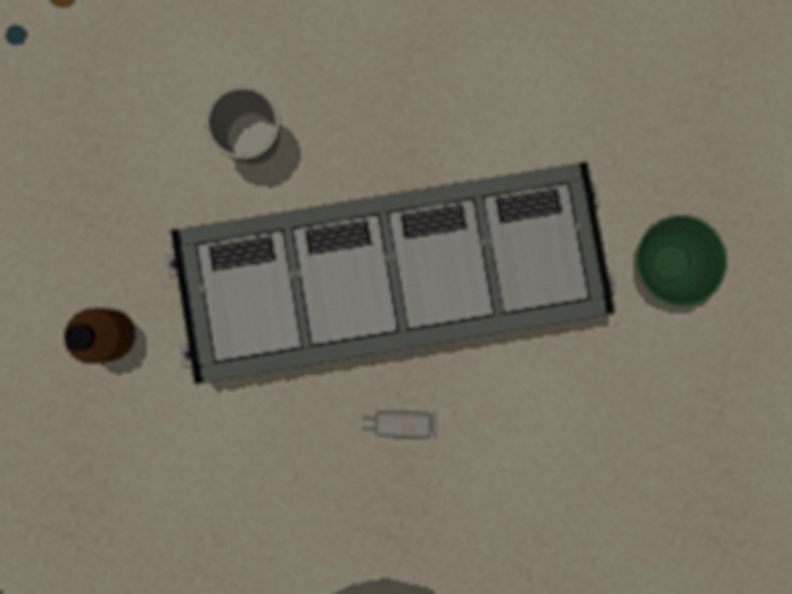

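View pics/side1.png

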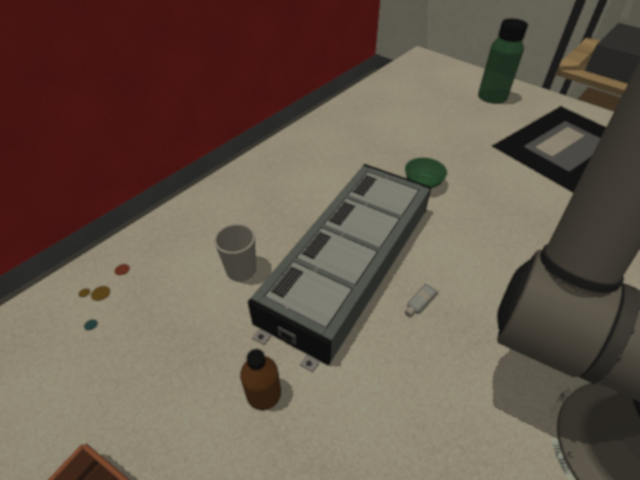

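```bash
cat >> h.py <<'E'
C0=np.array([545.5,-11.]);YAW=np.radians(9.5)
RT=np.array([[np.cos(YAW),-np.sin(YAW)],[np.sin(YAW),np.cos(YAW)]])
def tw(x,y,z): return np.append(C0+RT@[x,y],z)
def st():
    o=bot.get_obs();p=o["tool_pos"];print("t",round(o["time"],2),"trunk xy",RT.T@(p[:2]-C0),"tip z",p[2]-8,"yaw",np.degrees(o["tcp_rot"][2]),"F",o["contact_force"])
E
python3 - <<'E'
from h import *
np.set_printoptions(precision=1,suppress=True)
st();print(bot.get_obs()["tcp_rot"]*1000 if 1 else 0)
for n in("top","side"):
    c=vision.capture(n);im=c["img"].copy()
    for y in(150,50,-50,-150):
        q=[w2p(c,tw(15+a,y+b,75)) for a,b in((45,44),(45,-44),(-75,-44),(-75,44))]
        cv2.polylines(im,[np.int32(np.array(q)*8)],True,(255,0,0),1,cv2.LINE_AA,3)
        q=[w2p(c,tw(44+a,y+b,76)) for a,b in((13,33),(13,-33),(-13,-33),(-13,33))]
        cv2.polylines(im,[np.int32(np.array(q)*8)],True,(0,255,0),1,cv2.LINE_AA,3)
    r=im[190:320,220:440] if n=="top" else im[150:370,230:450]
    r=cv2.resize(r,(660,390) if n=="top" else (560,560),interpolation=2);cv2.imwrite(f"pics/o_{n}.png",r[:,:,::-1])
a=cv2.imread("pics/o_top.png");b=cv2.imread("pics/o_side.png")
E
```

```text
t 1.0 trunk xy [-454.1 -417.7] tip z 201.82258409019326 yaw -161.50719751804002 F [ 0.9  0.3 -0.2]
[-1570.8     0.  -2818.8]
```

View pics/o_top.png

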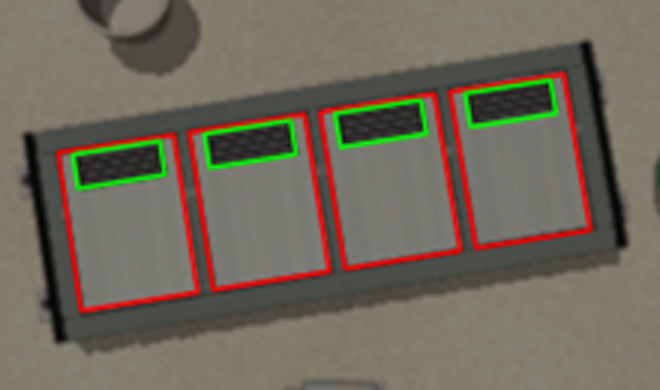

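View pics/o_side.png

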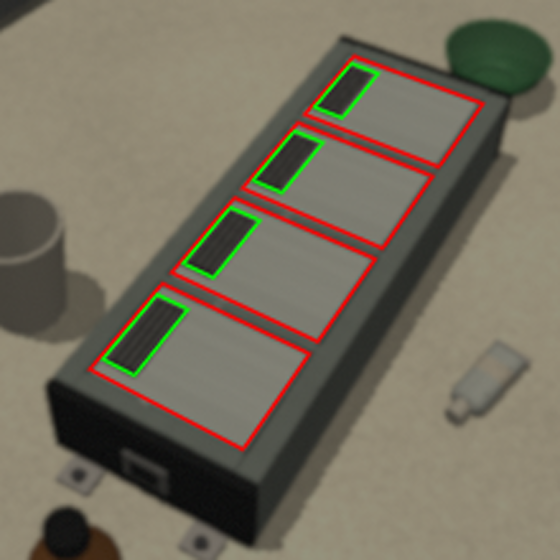

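Call:
arm_command([
  [0,0,0,4.5],
  [0,0,0,4.5],
  [-0.03,0,-0.015,0],
  [-0.035,0,-0.02,0],
  [-0.035,0,-0.02,0],
], claw=255)

```text
time: 1.6
tool_pos: [256.8, -426.5, 209.8]
tcp_rot: [-1.571, 0.0, -2.977]
contact_force: [-0.5, -0.6, 0.2]
grip_width: 56.4
```

```bash
python3 -c "
from h import *
st()"
```

```text
t 1.6 trunk xy [-353.345135   -362.12702352] tip z 201.78524676396458 yaw -170.5865077612116 F [-0.48543449 -0.56141129  0.20758764]
```

Call:
arm_command([
  [-0.04,0,-0.021,0],
  [-0.04,0,-0.021,0],
  [-0.04,0,-0.021,0],
  [-0.04,0,-0.021,0],
  [-0.04,0,-0.021,0],
])

```text
time: 2.1
tool_pos: [437.4, -289.3, 210.0]
tcp_rot: [-1.57, 0.0, -2.976]
contact_force: [0.0, -0.5, 0.2]
grip_width: 16.3
```

Call:
arm_command([
  [-0.04,0.01,-0.021,0],
  [-0.04,0.02,-0.021,0],
  [-0.04,0.02,-0.021,0],
  [-0.04,0.02,-0.021,0],
  [-0.037,0.02,-0.021,0],
])

```text
time: 2.6
tool_pos: [614.6, -153.1, 119.0]
tcp_rot: [-1.57, 0.0, -2.976]
contact_force: [-0.5, -0.4, -0.3]
grip_width: 0.8
```

Call:
arm_command([
  [0,0.015,0,0],
  [0,0,0,0],
])

```text
time: 2.8
tool_pos: [612.1, -152.9, 101.8]
tcp_rot: [-1.573, -0.005, -2.974]
contact_force: [-1.8, -0.8, -0.6]
grip_width: 0.4
```

```bash
python3 -c "
from h import *
st()"
```

```text
t 2.8 trunk xy [  42.26007108 -150.90766572] tip z 93.81345117384416 yaw -170.37783239789175 F [-1.8035815  -0.78570545 -0.63657465]
```

Call:
arm_command([
  [0,0.008,0,0],
  [0,0.006,0,0],
  [0,0,0,0],
])

```text
time: 3.1
tool_pos: [612.3, -155.3, 90.7]
tcp_rot: [-1.571, -0.0, -2.977]
contact_force: [0.2, -0.4, 0.2]
grip_width: 0.3
```

Call:
arm_command([
  [0,0.002,0,0],
  [0,0.001,0,0],
  [0,0,0,0],
])

```text
time: 3.4
tool_pos: [613.0, -154.8, 88.0]
tcp_rot: [-1.571, 0.0, -2.976]
contact_force: [-0.3, 0.3, -1.3]
grip_width: 0.4
```

Call:
arm_command([
  [0,0.001,0,0],
  [0,0.001,0,0],
  [0,0,0,0],
])

```text
time: 3.7
tool_pos: [613.0, -154.5, 85.7]
tcp_rot: [-1.571, -0.0, -2.976]
contact_force: [-0.5, -0.0, 0.6]
grip_width: 0.4
```

Call:
arm_command([
  [0,0.001,0,0],
  [0,0.001,0,0],
  [0,0,0,0],
])

```text
time: 4.0
tool_pos: [612.9, -154.5, 83.6]
tcp_rot: [-1.571, -0.0, -2.976]
contact_force: [0.1, 0.5, 0.7]
grip_width: 0.7
```

Call:
arm_command([
  [0,0.001,0,0],
  [0,0,0,0],
])

```text
time: 4.2
tool_pos: [613.0, -154.5, 82.7]
tcp_rot: [-1.571, -0.0, -2.976]
contact_force: [0.5, -0.4, -0.6]
grip_width: 0.3
```

Call:
arm_command([
  [0,0.001,0,0],
  [0,0,0,0],
])

```text
time: 4.4
tool_pos: [613.0, -154.6, 81.7]
tcp_rot: [-1.571, -0.0, -2.976]
contact_force: [-0.0, -0.5, 0.4]
grip_width: 0.3
```

Call:
arm_command([
  [0,0.001,0,0],
  [0,0,0,0],
])

```text
time: 4.6
tool_pos: [613.0, -154.5, 80.7]
tcp_rot: [-1.571, -0.0, -2.976]
contact_force: [-0.1, 0.9, 0.4]
grip_width: 0.2
```

Call:
arm_command([
  [0,0.001,0,0],
  [0,0,0,0],
])

```text
time: 4.8
tool_pos: [613.0, -154.5, 79.7]
tcp_rot: [-1.571, -0.0, -2.976]
contact_force: [0.1, -0.3, -1.0]
grip_width: 0.3
```

```bash
python3 -c "
from h import *
st()
c=vision.capture('side');im=cv2.resize(c['img'][120:300,300:480],(720,720),interpolation=2)[:600];cv2.imwrite('pics/b.png',im[:,:,::-1])"
```

```text
t 4.8 trunk xy [  42.85964398 -152.68966508] tip z 71.69430544006161 yaw -170.50378321433456 F [ 0.05620363 -0.32305106 -0.968269  ]
```

View pics/b.png

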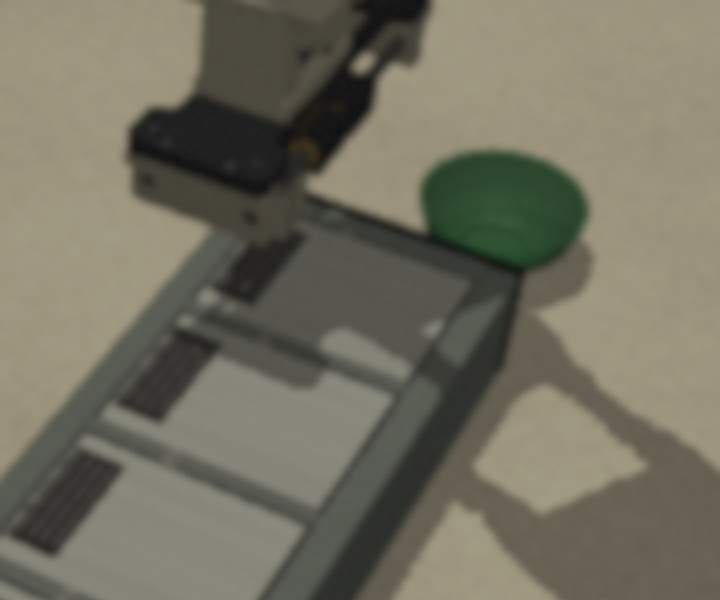

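```bash
python3 -c "
from h import *
np.set_printoptions(precision=0,suppress=True)
c=vision.capture('side')
f=lambda P:(w2p(c,P)-[300,120])*4
for z in(71.7,90,138):
  print(z,[f(tw(42.9+a,-152.7+b,z)) for a,b in((0,0),(37,0),(-37,0),(0,19),(-9.5,19),(9.5,19))])
print('pad',f(tw(44,-150,77)))
im=cv2.resize(c['img'][130:230,310:430],(790,600),interpolation=2);im=cv2.convertScaleAbs(im,alpha=1.6);cv2.imwrite('pics/b2.png',im[:,:,::-1])"
```

```text
71.7 [array([267., 264.]), array([206., 241.]), array([329., 288.]), array([251., 284.]), array([266., 290.]), array([235., 278.])]
90 [array([270., 237.]), array([208., 214.]), array([333., 261.]), array([253., 258.]), array([269., 264.]), array([237., 251.])]
138 [array([277., 164.]), array([213., 141.]), array([343., 188.]), array([260., 184.]), array([276., 190.]), array([243., 178.])]
pad [264. 258.]
```

View pics/b2.png

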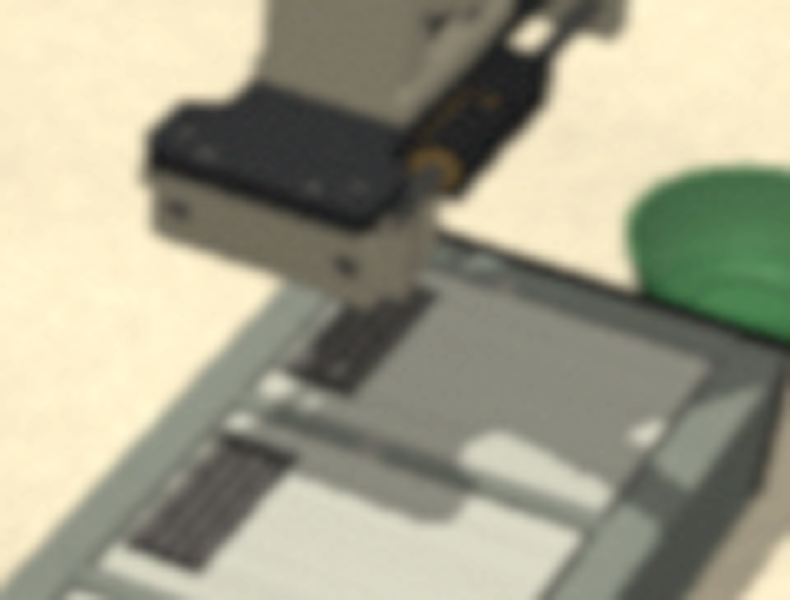

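Call:
arm_command([
  [0,0.001,0,0],
  [0,0.001,0,0],
  [0,0,0,0],
])

```text
time: 5.2
tool_pos: [612.9, -154.5, 77.6]
tcp_rot: [-1.571, -0.0, -2.976]
contact_force: [-0.0, 0.0, 0.3]
grip_width: 0.6
```

Call:
arm_command([
  [0,0.001,0,0],
  [0,0.001,0,0],
  [0,0,0,0],
])

```text
time: 5.5
tool_pos: [612.9, -154.5, 75.6]
tcp_rot: [-1.571, -0.0, -2.976]
contact_force: [0.4, 0.2, 0.2]
grip_width: 0.4
```

```bash
python3 -c "
from h import *
st()
c=vision.capture('top');im=cv2.resize(c['img'][190:290,330:450],(790,600),interpolation=2);im=cv2.convertScaleAbs(im,alpha=1.6);cv2.imwrite('pics/b3.png',im[:,:,::-1])"
```

```text
t 5.5 trunk xy [  42.83498262 -152.68848241] tip z 67.618903967835 yaw -170.50690376386555 F [0.42807964 0.2134207  0.22397821]
```

View pics/b3.png

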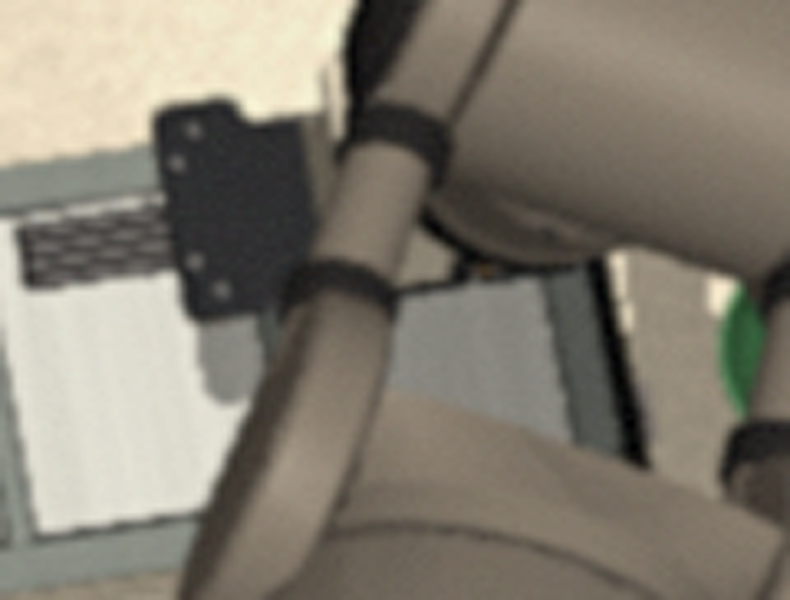

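Call:
arm_command([
  [0,0.001,0,0],
  [0,0.001,0,0],
  [0,0,0,0],
])

```text
time: 5.85
tool_pos: [612.9, -154.5, 73.6]
tcp_rot: [-1.571, -0.0, -2.976]
contact_force: [-0.4, 0.1, 0.3]
grip_width: 0.3
```

Call:
arm_command([
  [0,0.001,0,0],
  [0,0.001,0,0],
  [0,0,0,0],
])

```text
time: 6.15
tool_pos: [612.9, -154.5, 71.6]
tcp_rot: [-1.571, -0.0, -2.976]
contact_force: [-0.2, 0.5, -0.7]
grip_width: 0.2
```

```bash
python3 -c "
from h import *
st()
c=vision.capture('side');
for d in vision.regions_of(c,'flap_1'):
  ys,xs=np.nonzero(d['mask']);print(d['confidence'],xs.mean(),ys.mean(),len(xs))
im=cv2.resize(c['img'][150:240,330:450],(800,600),interpolation=2);im=cv2.convertScaleAbs(im,alpha=1.6);cv2.imwrite('pics/b4.png',im[:,:,::-1])"
```

```text
t 6.15 trunk xy [  42.80598559 -152.67201219] tip z 63.5944123117025 yaw -170.5064710851379 F [-0.15184023  0.51819164 -0.68135283]
0.93 362.1483870967742 222.0168734491315 2015
0.89 337.7006012024048 255.13386773547094 2495
0.83 309.0973657885962 293.3961320440147 2999
0.68 385.0367213114754 194.07803278688525 1525
```

View pics/b4.png

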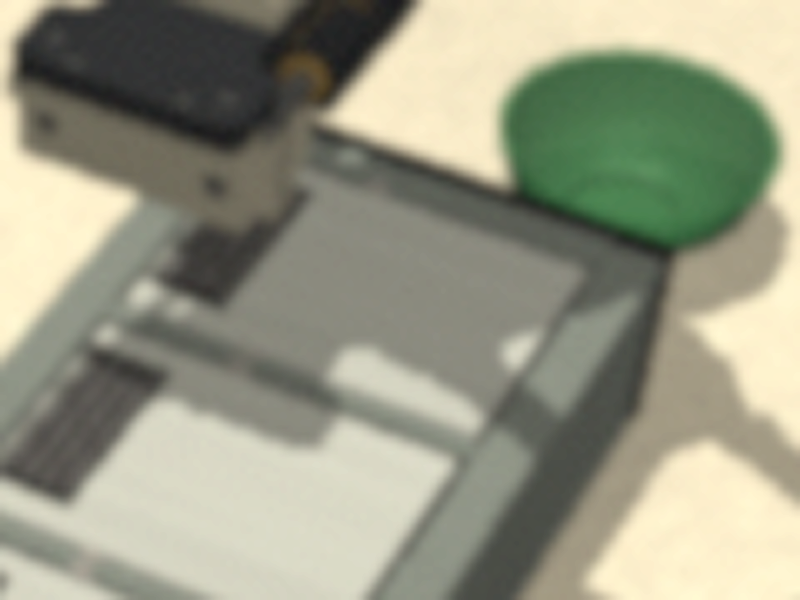

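Call:
arm_command([
  [0,0.001,0,0],
  [0,0.001,0,0],
  [0,0,0,0],
])

```text
time: 6.55
tool_pos: [612.9, -154.5, 69.6]
tcp_rot: [-1.571, -0.0, -2.976]
contact_force: [0.9, -0.3, -0.4]
grip_width: 0.1
```

Call:
arm_command([
  [0,0.001,0,0],
  [0,0.001,0,0],
  [0,0,0,0],
])

```text
time: 6.85
tool_pos: [612.9, -154.5, 67.6]
tcp_rot: [-1.571, -0.0, -2.976]
contact_force: [-0.4, 0.3, 0.0]
grip_width: 0.6
```

Call:
arm_command([
  [0,0.001,0,0],
  [0,0.001,0,0],
  [0,0,0,0],
])

```text
time: 7.15
tool_pos: [612.9, -154.5, 65.6]
tcp_rot: [-1.571, -0.0, -2.976]
contact_force: [-0.5, 0.2, -0.4]
grip_width: 0.4
```

```bash
python3 -c "
from h import *
np.set_printoptions(precision=1,suppress=True)
s=vision.capture('side');t=vision.capture('top');st()
P=lambda c:c['camera_matrix']@c['world_to_cam'][:3]
for a,b in(((333.7,151),(353.6,208.3)),((366,165),(359.6,243.3))):
  X=cv2.triangulatePoints(P(s),P(t),np.array(a,float),np.array(b,float))[:,0];X=X[:3]/X[3];print('tri',X,RT.T@(X[:2]-C0))
im=cv2.resize(s['img'][150:240,330:450],(800,600),interpolation=2);im=cv2.convertScaleAbs(im,alpha=1.6)
for z,col in((57.6,(255,0,0)),(77,(0,255,0))):
  q=np.array([w2p(s,tw(42.8+a,-152.7+b,z)) for a,b in((-9.5,-19),(9.5,-19),(9.5,19),(-9.5,19))]);q=(q-[330,150])*6.667
  cv2.polylines(im,[np.int32(q)],True,col,1)
cv2.imwrite('pics/b5.png',im[:,:,::-1])
"
```

```text
t 7.25 trunk xy [  42.9 -152.7] tip z 57.780393638821465 yaw -170.5044521835449 F [0.3 0.8 0.3]
tri [629.6 -58.1 208.6] [ 75.2 -60.3]
tri [562.1 -69.7 203.7] [  6.7 -60.7]
```

View pics/b5.png

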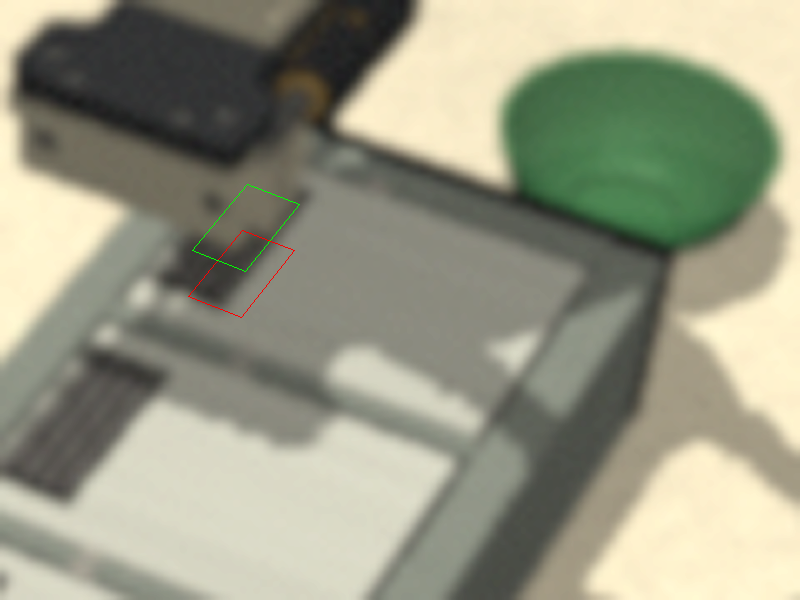

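Call:
arm_command([
  [0,0.001,0,0],
  [0,0.001,0,0],
  [0,0,0,0],
])

```text
time: 7.55
tool_pos: [612.9, -154.5, 63.6]
tcp_rot: [-1.571, -0.0, -2.976]
contact_force: [0.5, -0.2, -0.3]
grip_width: 0.3
```

Call:
arm_command([
  [0,0.001,0,0],
  [0,0.001,0,0],
  [0,0,0,0],
])

```text
time: 7.85
tool_pos: [612.9, -154.5, 61.6]
tcp_rot: [-1.571, -0.0, -2.976]
contact_force: [0.1, -0.0, -0.3]
grip_width: 0.3
```

Call:
arm_command([
  [0,0.001,0,0],
  [0,0.001,0,0],
  [0,0,0,0],
])

```text
time: 8.15
tool_pos: [613.0, -154.5, 59.6]
tcp_rot: [-1.571, -0.0, -2.976]
contact_force: [0.2, 0.1, 0.6]
grip_width: 0.9
```

Call:
arm_command([
  [0,0.001,0,0],
  [0,0.001,0,0],
  [0,0,0,0],
])

```text
time: 8.45
tool_pos: [613.2, -154.6, 58.1]
tcp_rot: [-1.57, 0.0, -2.976]
contact_force: [-0.8, 0.4, 2.2]
grip_width: 0.4
```

Call:
arm_command([
  [0,0.001,0,0],
  [0,0.001,0,0],
  [0,0,0,0],
])

```text
time: 8.75
tool_pos: [613.3, -154.6, 57.6]
tcp_rot: [-1.57, 0.001, -2.976]
contact_force: [-3.5, 1.8, 11.4]
grip_width: 0.5
```

```bash
python3 -c "
from h import *
np.set_printoptions(precision=1,suppress=True)
s=vision.capture('side');st()
for d in vision.regions_of(s,'flap_1'):
  ys,xs=np.nonzero(d['mask']);print(d['confidence'],xs.mean(),ys.mean(),len(xs),xs.max(),ys.min())
im=cv2.resize(s['img'][150:240,330:450],(800,600),interpolation=2);im=cv2.convertScaleAbs(im,alpha=1.6)
cv2.imwrite('pics/b6.png',im[:,:,::-1])
a=cv2.imread('pics/b5.png').astype(int)
d=abs(a-im[:,:,::-1]).max(2);ys,xs=np.nonzero(d>60);print(np.histogram2d(ys,xs,bins=[6,8],range=[[0,600],[0,800]])[0].astype(int))
"
```

```text
t 8.8 trunk xy [  43.2 -152.8] tip z 49.57985665499419 yaw -170.49941694094935 F [-3.7  0.4 11.2]
0.97 362.1905748316934 221.94717762817194 1931 397 199
0.94 386.3273356401384 194.439446366782 1445 416 176
0.59 309.10392222594703 293.41870600067045 2983 350 262
0.59 338.17045454545456 255.28612012987014 2464 376 229
[[2735 1502  962 1395  295    0    0    0]
 [2844 1336  580  651    0    0    0    0]
 [ 503  599  317    0    0    0    0    0]
 [   0    3   59    0    0    0    0    0]
 [   0    0    0    0    0    0    0    0]
 [   0    0    0    0    0    0    0    0]]
```

Call:
arm_command([
  [0,-0.012,0,0],
  [0,0,-0.035,0],
  [0,0,-0.035,0],
  [0,0,-0.033,0],
  [0,0.005,0,0],
])

```text
time: 9.35
tool_pos: [595.7, -49.3, 63.6]
tcp_rot: [-1.572, 0.0, -2.972]
contact_force: [-0.2, -0.3, 0.2]
grip_width: 0.5
```

Call:
arm_command([
  [0,0.002,0,0],
  [0,0.001,0,0],
  [0,0,0,0],
])

```text
time: 9.65
tool_pos: [596.2, -54.1, 59.6]
tcp_rot: [-1.571, -0.0, -2.977]
contact_force: [-0.1, 0.5, 0.7]
grip_width: 0.4
```

Call:
arm_command([
  [0,0.001,0,0],
  [0,0.001,0,0],
  [0,0,0,0],
])

```text
time: 9.95
tool_pos: [596.3, -53.6, 58.1]
tcp_rot: [-1.57, 0.001, -2.976]
contact_force: [-0.3, -1.6, 0.8]
grip_width: 0.2
```

Call:
arm_command([
  [0,0.001,0,0],
  [0,0.001,0,0],
  [0,0,0,0],
])

```text
time: 10.25
tool_pos: [596.5, -53.6, 57.5]
tcp_rot: [-1.569, 0.001, -2.976]
contact_force: [-2.7, -1.6, 11.2]
grip_width: 0.7
```

Call:
arm_command([
  [0,-0.012,0,0],
  [0,0,-0.034,0],
  [0,0,-0.034,0],
  [0,0,-0.032,0],
  [0,0.005,0,0],
])

```text
time: 10.75
tool_pos: [579.1, 49.4, 63.6]
tcp_rot: [-1.572, 0.001, -2.972]
contact_force: [-0.1, 0.5, -0.6]
grip_width: 0.5
```

Call:
arm_command([
  [0,0.002,0,0],
  [0,0.001,0,0],
  [0,0,0,0],
])

```text
time: 11.05
tool_pos: [579.7, 44.7, 59.6]
tcp_rot: [-1.571, -0.0, -2.977]
contact_force: [-0.4, 0.3, 0.3]
grip_width: 0.4
```

Call:
arm_command([
  [0,0.001,0,0],
  [0,0.001,0,0],
  [0,0,0,0],
])

```text
time: 11.35
tool_pos: [579.8, 45.1, 57.9]
tcp_rot: [-1.57, 0.0, -2.977]
contact_force: [0.6, 0.5, 0.4]
grip_width: 0.4
```

Call:
arm_command([
  [0,0.001,0,0],
  [0,0.001,0,0],
  [0,0,0,0],
])

```text
time: 11.65
tool_pos: [579.9, 45.4, 55.9]
tcp_rot: [-1.57, 0.001, -2.976]
contact_force: [1.0, -1.4, 2.4]
grip_width: 0.4
```

Call:
arm_command([
  [0,0.001,0,0],
  [0,0.001,0,0],
  [0,0.001,0,0],
])

```text
time: 11.95
tool_pos: [579.7, 45.6, 52.8]
tcp_rot: [-1.571, 0.0, -2.976]
contact_force: [0.8, -2.0, 3.0]
grip_width: 0.4
```

Call:
arm_command([
  [0,0.002,0,0],
  [0,0.002,0,0],
  [0,0.002,0,0],
])

```text
time: 12.25
tool_pos: [579.2, 46.0, 46.5]
tcp_rot: [-1.571, -0.001, -2.976]
contact_force: [-0.4, -0.2, 2.9]
grip_width: 0.1
```

Call:
arm_command([
  [0,0.002,0,0],
  [0,0.002,0,0],
  [0,0,0,0],
])

```text
time: 12.55
tool_pos: [579.5, 45.9, 42.3]
tcp_rot: [-1.571, -0.0, -2.976]
contact_force: [-0.1, -0.5, 0.9]
grip_width: 0.4
```

Flap 2 rocks. I'll press on to about 22 mm in total.

Call:
arm_command([
  [0,0.002,0,0],
  [0,0.002,0,0],
  [0,0,0,0],
])

```text
time: 12.85
tool_pos: [579.4, 45.7, 38.4]
tcp_rot: [-1.571, -0.0, -2.976]
contact_force: [0.1, 0.2, 2.2]
grip_width: 0.6
```

Call:
arm_command([
  [0,0.001,0,0],
  [0,0.001,0,0],
  [0,0,0,0],
])

```text
time: 13.15
tool_pos: [579.5, 45.6, 36.7]
tcp_rot: [-1.571, -0.0, -2.976]
contact_force: [0.6, -0.2, 2.1]
grip_width: 0.2
```

```bash
python3 -c "
from h import *
np.set_printoptions(precision=1,suppress=True)
s=vision.capture('side');st()
im=cv2.resize(s['img'][150:330,260:440],(600,600),interpolation=2);im=cv2.convertScaleAbs(im,alpha=1.5)
cv2.imwrite('pics/c1.png',im[:,:,::-1])
"
```

```text
t 13.2 trunk xy [42.9 50.3] tip z 28.687477794623156 yaw -170.5069305905689 F [1.1 0.4 0.8]
```

View pics/c1.png

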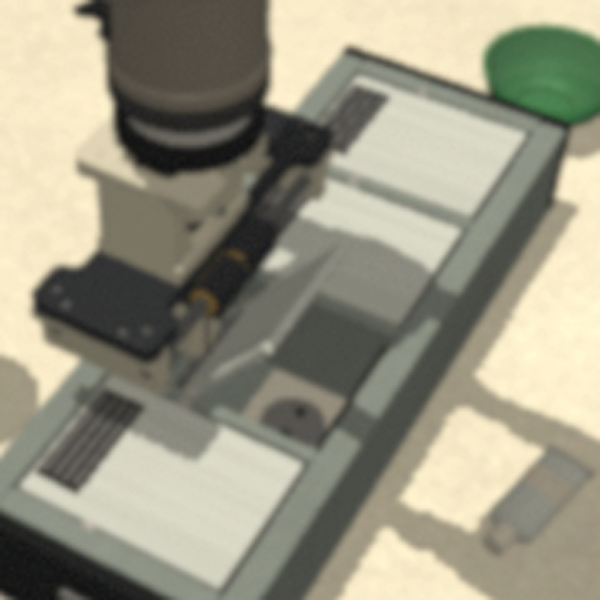

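Call:
arm_command([
  [0,-0.01,0,0],
  [0,-0.02,0,0],
  [0,-0.035,0,0],
  [0,-0.04,0,0],
  [0,-0.04,0,0],
])

```text
time: 13.7
tool_pos: [578.8, 45.7, 183.6]
tcp_rot: [-1.571, -0.001, -2.976]
contact_force: [0.3, 0.3, -0.4]
grip_width: 0.2
```

Call:
arm_command([
  [0.02,0,0,0],
  [0.03,0,0,0],
  [0.03,0,0,0],
  [0.03,0,0,0],
  [0,0,0,0],
])

```text
time: 14.2
tool_pos: [467.5, 27.5, 182.3]
tcp_rot: [-1.571, -0.003, -2.976]
contact_force: [0.9, -0.3, 0.6]
grip_width: 0.3
```

```bash
python3 -c "
from h import *
st()"
```

```text
t 14.2 trunk xy [-70.55027752  50.8124885 ] tip z 174.26822803078235 yaw -170.52130101295558 F [ 0.85082618 -0.33981778  0.59407213]
```

Call:
arm_command([
  [0,0.03,0,0],
  [0,0.03,0,0],
  [0,0.02,0,0],
  [0,0.008,0,0],
  [0,0,0,0],
])

```text
time: 14.7
tool_pos: [471.0, 27.6, 93.3]
tcp_rot: [-1.571, -0.002, -2.976]
contact_force: [-0.3, 0.4, -0.2]
grip_width: 0.1
```

Call:
arm_command([
  [-0.01,0,0,0],
  [-0.01,0,0,0],
  [-0.01,0,0,0],
  [-0.01,0,0,0],
  [0,0,0,0],
])

```text
time: 15.2
tool_pos: [512.3, 34.3, 94.1]
tcp_rot: [-1.57, 0.002, -2.976]
contact_force: [-0.5, -0.3, -0.4]
grip_width: 0.6
```

Call:
arm_command([
  [-0.005,0,0,0],
  [-0.005,0,0,0],
  [-0.004,0,0,0],
  [-0.004,0,0,0],
  [0,0,0,0],
])

```text
time: 15.7
tool_pos: [528.8, 37.1, 93.8]
tcp_rot: [-1.571, 0.001, -2.976]
contact_force: [-0.4, -0.1, -0.6]
grip_width: 0.4
```

```bash
python3 -c "
from h import *
st()"
```

```text
t 15.7 trunk xy [-8.47665379 50.22765539] tip z 85.78914377154179 yaw -170.5042970012023 F [-0.41557777 -0.14750309 -0.62861017]
```

Call:
arm_command([
  [-0.003,0,0,0],
  [-0.003,0,0,0],
  [-0.002,0,0,0],
  [0,0,0,0],
])

```text
time: 16.1
tool_pos: [536.5, 38.4, 93.8]
tcp_rot: [-1.571, 0.0, -2.976]
contact_force: [-0.2, -0.6, -0.4]
grip_width: 0.5
```

Call:
arm_command([
  [-0.001,0,0,0],
  [-0.001,0,0,0],
  [0,0,0,0],
])

```text
time: 16.4
tool_pos: [538.2, 38.8, 93.8]
tcp_rot: [-1.571, 0.0, -2.976]
contact_force: [-0.2, 0.5, -0.6]
grip_width: 0.4
```

Call:
arm_command([
  [-0.001,0,0,0],
  [-0.001,0,0,0],
  [0,0,0,0],
])

```text
time: 16.7
tool_pos: [538.7, 38.9, 93.8]
tcp_rot: [-1.571, -0.003, -2.976]
contact_force: [-6.0, -2.2, 4.2]
grip_width: 0.4
```

Call:
arm_command([
  [-0.001,0,0,0],
  [0,0,0,0],
])

```text
time: 16.9
tool_pos: [538.7, 38.9, 93.8]
tcp_rot: [-1.571, -0.005, -2.975]
contact_force: [-9.7, -2.5, 7.9]
grip_width: 0.6
```

Call:
arm_command([
  [0.01,0,0,0],
  [0.03,0,0,0],
  [0.04,0,0,0],
  [0,-0.03,0,0],
  [0,-0.04,0,0],
])

```text
time: 17.4
tool_pos: [459.0, 26.2, 162.7]
tcp_rot: [-1.572, -0.005, -2.976]
contact_force: [1.9, 0.5, -0.0]
grip_width: 0.3
```

Call:
arm_command([
  [0,-0.04,0,0],
  [0.02,-0.03,0.03,0],
  [0.02,-0.02,0.04,0],
  [0,0,0.04,0],
  [0,0,0.04,0],
])

```text
time: 17.9
tool_pos: [447.5, -130.0, 255.1]
tcp_rot: [-1.569, 0.003, -2.976]
contact_force: [0.6, -0.0, -0.8]
grip_width: 0.5
```

Call:
arm_command([
  [0,0,0.04,0],
  [0,0,0.04,0],
  [0,0,0.04,0],
  [0,0,0,0],
  [0,0,0,0],
])

```text
time: 18.4
tool_pos: [467.0, -247.3, 253.3]
tcp_rot: [-1.571, -0.0, -2.978]
contact_force: [-0.6, 1.0, 0.3]
grip_width: 0.5
```

```bash
python3 -c "
from h import *
np.set_printoptions(precision=1,suppress=True)
s=vision.capture('side');st();im=s['img'].copy()
q=np.array([w2p(s,tw(*p)) for p in((12,94,72),(12,6,72),(12,6,147),(12,94,147))])
print(q)
im=cv2.resize(im[150:400,200:450],(600,600),interpolation=2);im=cv2.convertScaleAbs(im,alpha=1.4)
cv2.polylines(im,[np.int32((q-[200,150])*2.4)],True,(255,0,0),1)
cv2.imwrite('pics/d1.png',im[:,:,::-1])
t=vision.capture('top')
for c in(s,t):
  for k in('amber_bottle','white_beaker','paint_tube','glass_dish'):
    d=vision.find_in(c,k)[:1]
    print(k,[c2w(c,x['xyz']) for x in d])
"
```

```text
t 18.45 trunk xy [-116.3 -219.2] tip z 245.5126850834007 yaw -170.527025312684 F [-0.4  0.4 -0.6]
[[319.2 268.2]
 [343.1 237.7]
 [344.6 209.2]
 [319.1 240.1]]
amber_bottle [array([467.4, 306. ,  85.8])]
white_beaker [array([689.1, 150.1,  71.7])]
paint_tube [array([383.8, -22.5,  17.1])]
glass_dish [array([ 574.9, -342.4,   25.4])]
amber_bottle [array([472.9, 286.3,  84.3])]
white_beaker [array([708. , 149.1,  44.9])]
paint_tube [array([382.1, -23.3,  13.8])]
glass_dish [array([ 563.3, -333.4,   21.1])]
```

View pics/d1.png

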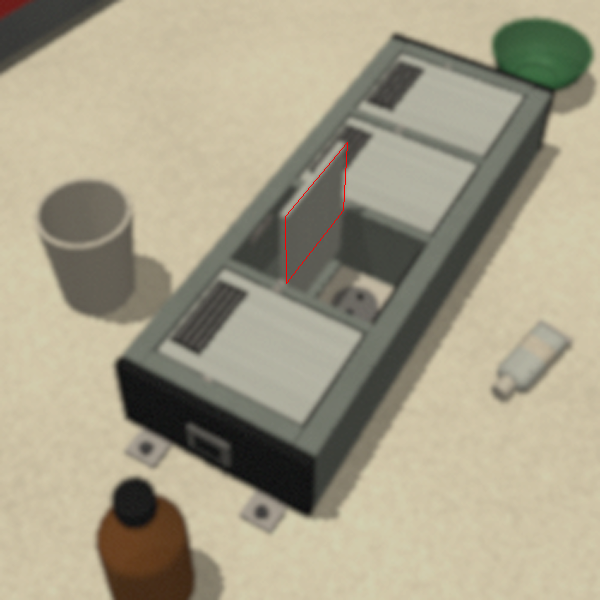

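```bash
python3 -c "
from h import *
print(job.close_job())"
```

```text
the job is handed in; nothing more can be done
None
```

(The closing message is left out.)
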